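# Dress a stub milling arbor with two cutters and their spacers

### The job

Dress the stub arbor that stands upright in the tightening fixture, ready for its nut: from the flange up, fit the large cutter first, then the thin spacer, then the small cutter, and last the long collar, each the same way up as it lies now, down the arbor until it sits flat on the one below. Lower every piece down with the gripper rather than letting it drop, let go of it, and leave the nut, the oiler and the spanner where they lie.

Things in the scene. Friction and masses are not known exactly. Their poses are not given: they have to be found in the camera images.
- arbor_fixture: Fixed grey tightening fixture (plate 100 x 84 x 12 mm, round body 72 mm wide up to z = 48, two dark keys up to z = 60) holding a bright steel stub arbor upright: flange 46 mm wide, shoulder 34 mm wide whose flat top, z = 72, is the seat, pilot 20 mm in diameter up to z = 113, cone to 13 mm at z = 122, threaded nose 13 mm up to z = 129. Origin: on the arbor's axis at bench level; z up, in mm.
- large_cutter: Large side-and-face milling cutter: toothed steel disc 63 mm in diameter, 10 mm thick, about 0.21 kg. Gripped across its rim it measures 60 to 63 mm. Round bore 24 mm right through. Lies flat on the bench. Origin: centre of its underside, on the bore's axis; z up along it.
- thin_spacer: Thin spacer: smooth bright steel ring 34 mm in outside diameter, only 8 mm high, about 0.04 kg. The lower of the two smooth rings. Round bore 24 mm right through. Lies flat on the bench. Origin: centre of its underside, on the bore's axis; z up along it.
- small_cutter: Small side-and-face milling cutter: toothed steel disc 50 mm in diameter, 8 mm thick, about 0.10 kg. Gripped across its rim it measures 47 to 50 mm. Round bore 24 mm right through. Lies flat on the bench. Origin: centre of its underside, on the bore's axis; z up along it.
- long_collar: Long collar: smooth bright steel ring 34 mm in outside diameter, 20 mm high, about 0.09 kg. The taller of the two smooth rings. Round bore 24 mm right through. Lies flat on the bench. Origin: centre of its underside, on the bore's axis; z up along it.
- clamp_nut: The arbor's hexagon nut, dark steel, about 29 mm across its round foot and 12 mm high, loose on the bench; not to be used or moved. Origin: centre of its underside.
- oiler: Small white plastic oil bottle with a red pointed spout, 42 mm in diameter, 108 mm high, standing loose on the bench; not to be moved. Origin: centre of its underside.
- spanner: Open-ended steel spanner 190 mm long, 38 mm wide and 8 mm thick, lying loose at the far edge of the work; not to be moved. Origin: middle of its length, on the underside; x runs along it.

How it is judged (in metres and radians):
At the end, for the whole second after the job is handed in: From the shoulder up: large cutter, thin spacer, small cutter, long collar, each same way up as it lay; undersides within 3 mm of 72, 82, 90, 98 mm above the fixture's origin, within 4 mm of the arbor's axis, tilted under 0.12 rad, released and at rest (under 0.02 m/s) (horizontal distance between each of large_cutter, thin_spacer, small_cutter, long_collar and arbor_fixture below 0.004 m and z of large_cutter in the frame of arbor_fixture between 0.069 and 0.075 m and angle between each of large_cutter, thin_spacer, small_cutter, long_collar's own z axis and vertical below 0.12 rad and linear speed of each of large_cutter, thin_spacer, small_cutter, long_collar below 0.02 m/s and z of thin_spacer in the frame of arbor_fixture between 0.079 and 0.085 m and z of small_cutter in the frame of arbor_fixture between 0.087 and 0.093 m and z of long_collar in the frame of arbor_fixture between 0.095 and 0.101 m); the robot touches nothing.
It fails at once if a cutter, spacer or collar is dropped: out of the fingers' touch it moves faster than 0.7 m/s ((contact force between large_cutter and the fingers below 0.05 N and linear speed of large_cutter above 0.7 m/s) or (contact force between thin_spacer and the fingers below 0.05 N and linear speed of thin_spacer above 0.7 m/s) or (contact force between small_cutter and the fingers below 0.05 N and linear speed of small_cutter above 0.7 m/s) or (contact force between long_collar and the fingers below 0.05 N and linear speed of long_collar above 0.7 m/s)).
It fails at once if the nut is moved more than 30 mm (distance of clamp_nut from where it was at the start of the episode above 0.03 m).
It fails at once if the oiler is moved more than 30 mm (distance of oiler from where it was at the start of the episode above 0.03 m).
It fails at once if the spanner is moved more than 30 mm (distance of spanner from where it was at the start of the episode above 0.03 m).
It also fails if it takes over 115 s, if anything falls off the work surface, if the arm or the gripper's body presses on something with over 40 N, if the wrist force passes 120 N, or if a joint passes its speed limit or range.

### The arm

A 7-joint arm with a two-finger parallel gripper is mounted at the origin on the work surface. World frame = base frame: x ahead of the robot, y to its left, z up, the work surface at z = 0. Lengths are in mm, angles in rad, forces in N, time in s.
With the tool pointing down it reaches from about 425 to 950 mm from the base axis. Payload 16.7 kg.
Tool frame: the origin (TCP) lies on the centre line of the jaws, within the pads' length; the fingertips stand 8 mm ahead of it and the grasp point (between the pads) lies 11 mm behind it (env.tip_extent is the z of the fingertips in the tool frame, in mm); z points along the fingers, y is the line along which they close (so a half turn about z gives the same grasp; the last joint's range is limited). The gripper opens to 94 mm and grips with 3 to 60 N. Pads are 16 mm wide; open, the fingers measure 119 mm over their backs; the gripper's body (75 mm by 177 mm) begins 78 mm behind the grasp point.
Start: joints at [-1.373, 0.426, 0.074, 1.606, -0.034, 1.111, -0.067], TCP at [230.063, 634.544, 213.467] pointing down, gripper open.
Joint ranges: [-2.85, 2.85], [-0.5, 2.14], [-1.23, 1.37], [0.21, 2.46], [-1.02, 4.16], [0.16, 2.05], [-2.73, 2.73]. Speed limits (rad/s): [1.89, 1.89, 2.39, 2.39, 3.01, 3.01, 3.01].

### API

Orientations are given as a unit quaternion [x, y, z, w].
In Python, from workcell import sense, cams, env, models gives the robot as it stands.
- The arm moves only by the shell command python3 -m pendant 'ROWS' [OPENING] [FORCE]. ROWS is a JSON object of lists of equal length, an entry for each row: "offset": the shift along the world's x, y, z in cm, a list of three; "delta_rot": the turn, a rotation vector about the world's x, y, z in rad, a list of three. In form: {"offset": [[dx, dy, dz], ...], "delta_rot": [[ax, ay, az], ...]}. A call has exactly 5 rows; each row shifts and turns the commanded pose from where the row before left it; what a row does not reach is not made up. A row lasts 1/8 s, in which the tool goes at most 62.5 mm and 10.7 degrees, less where a joint would pass 70% of its speed; a pose out of reach is approached as far as the arm can. A call with a gripper value outside its range is refused whole. OPENING is the closure, from 0 (fully open) to 1 (shut), set as the call begins (- or left out, the last holds). The fingers move at their own pace and stop on an object; FORCE is the grip in N (left out, the last holds). Time passes only in rows, so rows that do not move let the fingers close, or fill a call up. It gives the time, the measured TCP pose, the force, the opening and the grip force at its end, in the units of the state.
- sense(): the state, without advancing time (a new reading comes with each control period).
- cams.capture(name): name is "scene" or "side" or "wrist"; returns the picture (420x560x3 uint8, red, green, blue); there is no depth.
- cams.get_calibration(name): a dict with "fx", "fy", "cx", "cy" (pixels), "eye" and "orientation" of the camera in the world. Camera axes: x right, y down, z forward; pixel columns grow to the right and rows downward; lengths in mm; the calibration is good to about 2 mm. A picture is of the moment at which its call begins: read the wrist's pose just before it. get_calibration takes no time and is no camera call; for the wrist camera it gives the pose at the moment of the call.
- env.hand_in(): hands the job in; it is judged then, once.
Trained networks look in the newest picture that a camera, given by its name, has taken for a name from the list of things; names that differ only in an ending like _2 or _b are one class to them, and where a whole thing is asked for, a point or a joint stands for the part that bears it (a point fixed in the world has none). Each returns a list of dicts, best first, with "p" (0 to 1); they miss things now and then, are a little off and sometimes report something else, mostly with a low value. They report only what shows in the picture. A call takes as long as a camera call.
- models.spot_in(camera, label): "point" ([column, row] in pixels, amid what is visible of it).
The state is a dict: "time_s": time; "qpos": joint angles; "dq": joint speeds; "effort": joint torques, N m; "eef_pos": TCP position; "tool_rot": TCP orientation; "ft_force": force on the tool from outside, world axes, zero at the start; "wrist_torque": the same for the moment, N m; "grip_width": opening from 0.0 (shut) to 1.0 (fully open); "gripper_force": force on a finger pad.
Only numpy, scipy, OpenCV 4.12 (cv2) and the standard library are available. Lean on these libraries where they do the work, as an engineer would, in place of code of your own. Each camera call takes 0.05 s, during which the arm holds its last target. There are 200 camera calls.

## Working session

There is one attempt and no reset: what is moved stays moved. The work goes in short steps, Python scripts to look and compute and a shell command to move; the robot and the scene stay as the last step left them, time stands still between calls to the robot, and variables do not carry over. Pictures are saved under pics/ and viewed, at most 14 in all, crops included, and the job is handed in when it is done.

```bash
mkdir -p pics; ls; cat > h.py <<'E'
import numpy as np, cv2
from scipy.spatial.transform import Rotation as R
from workcell import sense, cams, env, models
def cal(n):
    c=cams.get_calibration(n); return c
def ray(c,p):
    d=np.array([(p[0]-c["cx"])/c["fx"],(p[1]-c["cy"])/c["fy"],1.0])
    return np.array(c["eye"]),R.from_quat(c["orientation"]).apply(d)
def atz(c,p,z):
    e,d=ray(c,p); return e+d*(z-e[2])/d[2]
def proj(c,P):
    q=R.from_quat(c["orientation"]).inv().apply(np.array(P)-np.array(c["eye"]))
    return np.array([c["fx"]*q[...,0]/q[...,2]+c["cx"],c["fy"]*q[...,1]/q[...,2]+c["cy"]]).T
def snap(n,f):
    c=cal(n); im=cams.capture(n); cv2.imwrite("pics/"+f,im[:,:,::-1]); return c,im
E
python3 - <<'E'
from h import *
s=sense(); print({k:np.round(v,3).tolist() for k,v in s.items()}, env.tip_extent)
for n in("scene","side","wrist"):
    c,im=snap(n,n+"0.png"); print(n,{k:np.round(v,3).tolist() for k,v in c.items()})
for n in("scene","wrist"):
    for l in ["arbor_fixture","large_cutter","thin_spacer","small_cutter","long_collar","clamp_nut","oiler","spanner"]:
        for r in models.spot_in(n,l)[:2]: print(n,l,np.round(r["point"]),round(r["p"],2),np.round(atz(cal(n),r["point"],8)))
a=cv2.imread("pics/scene0.png");b=cv2.imread("pics/wrist0.png");
E
```

```text
pics
{'time_s': 0.0, 'qpos': [-1.372, 0.427, 0.074, 1.607, -0.034, 1.111, -0.067], 'dq': [0.0, 0.001, -0.0, -0.001, 0.0, 0.001, -0.001], 'effort': [0.001, -93.583, 3.668, -45.421, -0.049, 0.019, 0.0], 'eef_pos': [229.969, 634.177, 212.802], 'tool_rot': [0.173, 0.985, -0.001, -0.0], 'ft_force': [0.428, -0.219, -0.386], 'wrist_torque': [0.038, -0.021, -0.014], 'gripper_force': 0.0, 'grip_width': 1.002} 8.0
scene {'fx': 464.334, 'fy': 464.334, 'cx': 275.174, 'cy': 215.393, 'eye': [1276.04, -325.994, 790.74], 'orientation': [0.789, 0.488, -0.196, -0.318]}
side {'fx': 440.983, 'fy': 440.983, 'cx': 285.047, 'cy': 206.026, 'eye': [308.9, 626.378, 519.977], 'orientation': [-0.191, 0.863, -0.459, 0.089]}
wrist {'fx': 323.085, 'fy': 323.085, 'cx': 278.445, 'cy': 210.012, 'eye': [157.007, 660.446, 384.809], 'orientation': [0.811, 0.569, 0.077, 0.11]}
scene arbor_fixture [122. 214.] 0.69 [ 437. -308.    8.]
scene large_cutter [349. 193.] 0.6 [615. 207.   8.]
scene large_cutter [198. 200.] 0.54 [ 472. -131.    8.]
scene thin_spacer [337. 145.] 0.55 [440. 283.   8.]
scene small_cutter [271. 230.] 0.5 [637. -17.   8.]
scene long_collar [197. 196.] 0.73 [ 459. -129.    8.]
scene oiler [279. 153.] 0.82 [399. 124.   8.]
```

View pics/scene0.png

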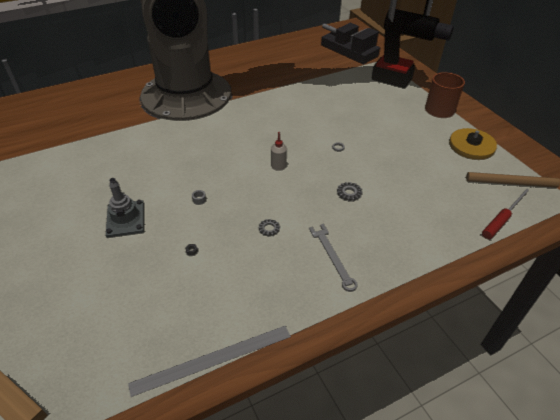

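View pics/side0.png

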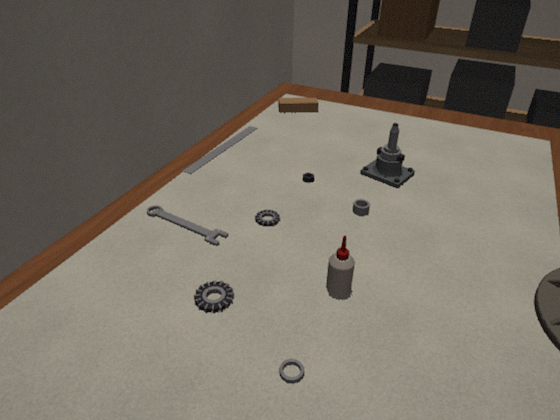

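The scene picture shows the fixture at (122,214), collar (199,197), nut (191,250), small cutter (269,228), oiler (279,155), spacer (338,146), large cutter (349,191) and spanner (335,258). The side picture shows the same things: large cutter (214,296), spacer (292,371), small cutter (267,217), collar (361,207), fixture (390,160).

```bash
python3 - <<'E'
from h import *
sc,sd,w=cal("scene"),cal("side"),cal("wrist")
def tri(a,b):
    e1,d1=ray(sc,a);e2,d2=ray(sd,b)
    A=np.stack([d1,-d2],1);t=np.linalg.lstsq(A,e2-e1,rcond=None)[0]
    p,q=e1+d1*t[0],e2+d2*t[1]; return (p+q)/2,np.linalg.norm(p-q)
for n,a,b,z in [("large",(349,191),(214,296),5),("spacer",(338,146.5),(292,371),4),("small",(269,228),(267,217),4),("collar",(199,197),(361,207.5),10),("nut",(191,250),(308.5,178),6),("oilertip",(279,133),(344.5,237),108),("nose",(113,180),(395,125),129)]:
    p,g=tri(a,b); print(n,np.round(p),round(g,1),"scene@z",np.round(atz(sc,a,z)),"side@z",np.round(atz(sd,b,z)))
for n in ("scene","side"):
    for l in ["large_cutter","thin_spacer","small_cutter","long_collar"]: pass
tcp=np.array([229.97,634.18,212.8])
for dz in (0,-50,-100,-200): print(dz,np.round(proj(w,tcp+[0,0,dz])))
print(atz(w,(280,210),0))
E
```

```text
large [607. 214.   6.] 0.5 scene@z [606. 214.   5.] side@z [608. 213.   5.]
spacer [441. 285.   4.] 0.1 scene@z [441. 285.   4.] side@z [441. 285.   4.]
small [628. -18.   4.] 0.9 scene@z [628. -17.   4.] side@z [628. -18.   4.]
collar [ 465. -127.   10.] 0.0 scene@z [ 466. -127.   10.] side@z [ 465. -126.   10.]
nut [ 611. -199.    4.] 0.3 scene@z [ 612. -199.    6.] side@z [ 609. -195.    6.]
oilertip [437. 104. 106.] 1.4 scene@z [441. 103. 108.] side@z [435. 107. 108.]
nose [ 453. -303.  126.] 0.3 scene@z [ 458. -303.  129.] side@z [ 452. -296.  129.]
0 [278. 259.]
-50 [278. 231.]
-100 [278. 212.]
-200 [278. 189.]
[258.23482267 626.48444817   0.        ]
```

View pics/wrist0.png

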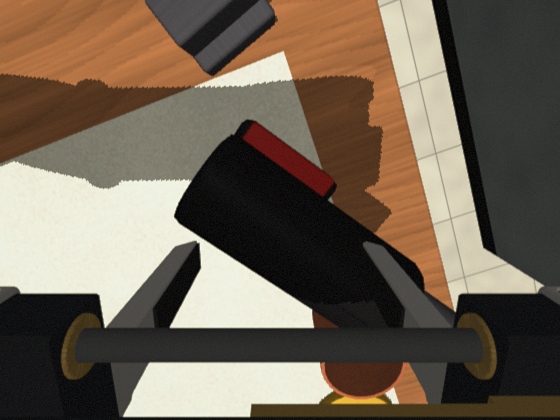

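The wrist picture shows the drill under the open fingers; the fingers close along the image columns, with the jaw centre line at column 278. The two views agree on all positions to within 1–2 mm. I'll move over the large cutter next.

```bash

python3 -m pendant '{"offset":[[0,0,4],[3.7,-4.2,0],[3.8,-4.2,0],[3.8,-4.2,0],[3.8,-4.2,0]],"delta_rot":[[0,0,0],[0,0,0],[0,0,0],[0,0,0],[0,0,0]]}' 0 20
python3 -m pendant '{"offset":[[3.8,-4.2,0],[3.8,-4.2,0],[3.8,-4.2,0],[3.8,-4.2,0],[3.8,-4.2,0]],"delta_rot":[[0,0,0],[0,0,0],[0,0,0],[0,0,0],[0,0,0]]}'
```

```text
time_s: 1.58
eef_pos: [382.1, 465.1, 253.7]
tool_rot: [0.173, 0.985, 0.0, 0.0]
ft_force: [0.2, 0.7, 0.0]
grip_width: 0.998
gripper_force: 0.0
time_s: 2.2
eef_pos: [572.1, 255.1, 253.7]
tool_rot: [0.173, 0.985, 0.0, 0.0]
ft_force: [-0.3, 0.3, -0.7]
grip_width: 1.002
gripper_force: 0.0
```

```bash

python3 -m pendant '{"offset":[[3.5,-4.1,0],[0,0,-5],[0,0,-5],[0,0,0],[0,0,0]],"delta_rot":[[0,0,0],[0,0,0],[0,0,0],[0,0,0],[0,0,0]]}'
python3 - <<'E'
from h import *
c,im=snap("wrist","w1.png"); print(sense()["eef_pos"], [ (r["point"],r["p"],atz(c,r["point"],10)) for r in models.spot_in("wrist","large_cutter")])
E
```

```text
time_s: 2.82
eef_pos: [606.9, 215.8, 155.3]
tool_rot: [0.173, 0.985, 0.0, 0.001]
ft_force: [-0.0, -0.0, 0.2]
grip_width: 1.003
gripper_force: 0.0
[607.18029647 216.01170779 155.8117785 ] [([274.3, 193.7], 0.58, array([599.49218308, 214.31866979,  10.        ]))]
```

View pics/w1.png

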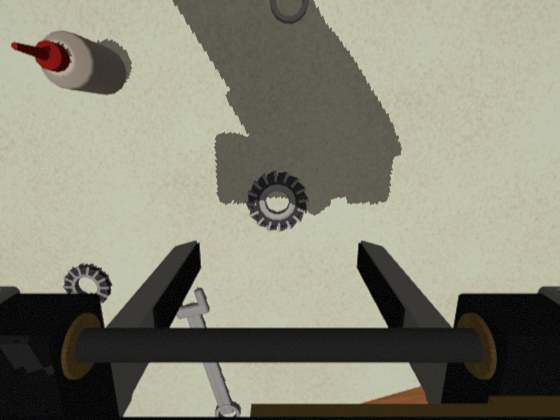

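The wrist picture shows the large cutter with its outline over columns 248–307 and rows 171–230, centre about (277.5,200.5). The spanner head is at (200,300) and the small cutter at (88,283), clear of the descent.

```bash
python3 - <<'E'
from h import *
c=cal("wrist"); s=sense(); print(s["eef_pos"],s["tool_rot"])
print(atz(c,(277.5,200.5),6),atz(c,(277,202),5))
P=np.array([607,214,0.]); print(proj(c,P+[0,0,5]))
E
```

```text
[607.20792004 216.09998449 155.86537908] [1.72981722e-01 9.84923812e-01 9.29030462e-04 1.24334643e-03]
[608.73168   214.9028041   6.       ] [610.28475381 213.79258474   5.        ]
[276.09840171 199.01772958]
```

```bash

python3 -m pendant '{"offset":[[0.15,-0.15,-4.5],[0,0,-4.5],[0,0,-3.5],[0,0,-1],[0,0,0]],"delta_rot":[[0,0,0],[0,0,0],[0,0,0],[0,0,0],[0,0,0]]}'
```

```text
time_s: 3.55
eef_pos: [608.2, 214.4, 19.6]
tool_rot: [0.173, 0.985, 0.0, 0.0]
ft_force: [0.4, 0.1, -0.3]
grip_width: 1.0
gripper_force: 0.0
```

```bash

python3 -m pendant '{"offset":[[0,0,-0.5],[0,0,-0.45],[0,0,0],[0,0,0],[0,0,0]],"delta_rot":[[0,0,0],[0,0,0],[0,0,0],[0,0,0],[0,0,0]]}'
python3 -m pendant '{"offset":[[0,0,0],[0,0,0],[0,0,0],[0,0,0],[0,0,0]],"delta_rot":[[0,0,0],[0,0,0],[0,0,0],[0,0,0],[0,0,0]]}' 1 25
python3 -m pendant '{"offset":[[0,0,0],[0,0,0],[0,0,0],[0,0,3],[0,0,3]],"delta_rot":[[0,0,0],[0,0,0],[0,0,0],[0,0,0],[0,0,0]]}' 1 30
```

```text
time_s: 4.18
eef_pos: [607.6, 214.1, 9.1]
tool_rot: [0.173, 0.985, 0.0, 0.0]
ft_force: [0.4, 0.2, 0.4]
grip_width: 1.004
gripper_force: 0.0
time_s: 4.8
eef_pos: [607.6, 214.1, 8.9]
tool_rot: [0.173, 0.985, -0.0, -0.0]
ft_force: [-1.0, -0.7, -0.1]
grip_width: 0.656
gripper_force: 24.8
time_s: 5.42
eef_pos: [607.1, 213.8, 69.2]
tool_rot: [0.173, 0.985, -0.0, -0.001]
ft_force: [0.6, 0.5, -1.9]
grip_width: 0.655
gripper_force: 29.8
```

```bash

python3 -m pendant '{"offset":[[0,0,5],[0,-2,5],[-1.5,-5,2],[-1.5,-5,0],[-1.5,-5,0]],"delta_rot":[[0,0,0],[0,0,0],[0,0,0],[0,0,0],[0,0,0]]}'
python3 -m pendant '{"offset":[[-1.5,-5,0],[-1.5,-5,0],[-1.5,-5,0],[-1.5,-5,0],[-1.5,-5,0]],"delta_rot":[[0,0,0],[0,0,0],[0,0,0],[0,0,0],[0,0,0]]}'
python3 -m pendant '{"offset":[[-1.5,-5,0],[-1.5,-4,0],[0,0,0],[0,0,0],[0,0,0]],"delta_rot":[[0,0,0],[0,0,0],[0,0,0],[0,0,0],[0,0,0]]}'
python3 - <<'E'
from h import *
s=sense();print(s["eef_pos"],s["qpos"]);c,im=snap("wrist","w2.png");snap("side","s2.png");print(proj(c,np.array([453,-303,129.])),proj(c,np.array([453,-303,0.])))
E
```

```text
time_s: 6.05
eef_pos: [561.8, 42.5, 189.2]
tool_rot: [0.173, 0.985, 0.0, 0.0]
ft_force: [-0.4, -0.6, -3.3]
grip_width: 0.656
gripper_force: 29.8
time_s: 6.68
eef_pos: [486.7, -207.4, 189.0]
tool_rot: [0.173, 0.985, 0.0, 0.0]
ft_force: [1.8, -0.1, -3.3]
grip_width: 0.654
gripper_force: 29.8
time_s: 7.3
eef_pos: [458.1, -294.8, 188.9]
tool_rot: [0.172, 0.985, 0.0, -0.0]
ft_force: [-0.2, 0.2, -1.6]
grip_width: 0.657
gripper_force: 29.8
[ 458.07653365 -294.78142761  188.8571035 ] [ 0.00521925  0.26114363  0.53383667  1.94933691 -0.16001871  0.97242585
  1.8394416 ]
[266.0006212  224.49846156] [270.03845708 189.38782495]
```

View pics/w2.png

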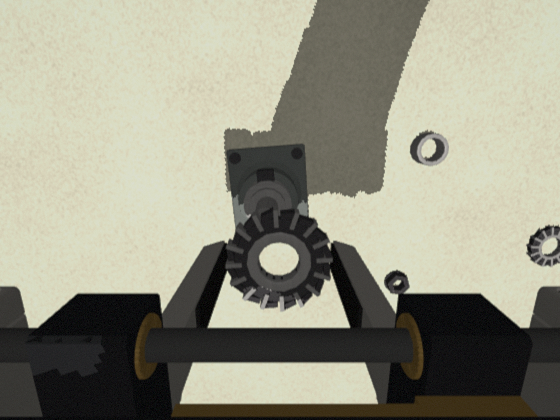

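The wrist picture shows the large cutter held with its bore at (278,258), level with the tool axis. The fixture plate is behind it at about (265,190) and the nose is hidden, so I'll move back along the tool's -x to see the nose.

```bash

python3 -m pendant '{"offset":[[4,-2,0],[2,-1,0],[0,0,0],[0,0,0],[0,0,0]],"delta_rot":[[0,0,0],[0,0,0],[0,0,0],[0,0,0],[0,0,0]]}'
python3 - <<'E'
from h import *
s=sense();print(s["eef_pos"]);c,im=snap("wrist","w3.png")
P=[np.array([453,-303,z]) for z in(129.,72.)]
print([proj(c,p) for p in P],[proj(cal("side"),p) for p in P],[proj(cal("scene"),p) for p in P])
f=lambda n,x,y,w,h,k:cv2.resize(cv2.imread("pics/"+n)[y:y+h,x:x+w],(w*k,h*k),interpolation=cv2.INTER_CUBIC)
a=f("w3.png",200,80,130,160,3);b=f("side0.png",355,115,66,80,6);d=f("scene0.png",95,170,66,80,6)
m=np.zeros((960,786,3),np.uint8);m[:480,:390]=a;m[480:,:396]=b;m[480:,390:786]=d
cv2.imwrite("pics/m3.png",cv2.resize(np.hstack([a[:480],b[:,:396*1]])[:480],None,fx=1,fy=1)[:, :786]); cv2.imwrite("pics/m3s.png",d)
E
```

```text
time_s: 8.02
eef_pos: [517.0, -325.5, 189.1]
tool_rot: [0.173, 0.985, 0.0, -0.0]
ft_force: [-0.8, 0.2, -2.6]
grip_width: 0.651
gripper_force: 29.8
[ 517.04546498 -325.54803181  189.11729912]
[array([277.68069618, 134.78170986]), array([277.73479401, 132.00106927])] [array([395.36489316, 123.68353591]), array([391.30242851, 147.00570909])] [array([112.65372749, 178.55284887]), array([119.07668926, 197.74697711])]
```

View pics/m3.png

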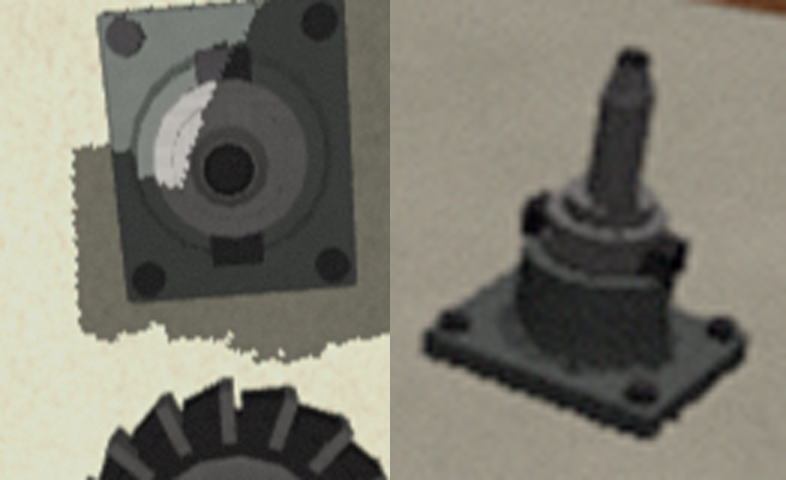

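View pics/m3s.png

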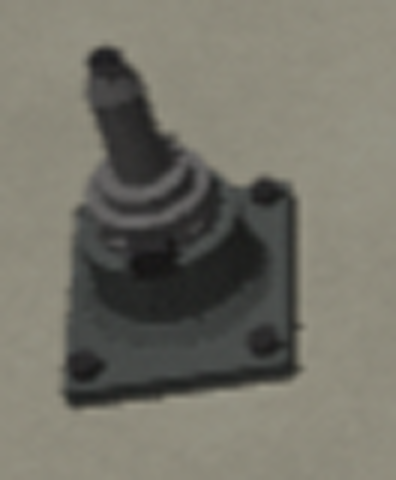

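The nose top is at (276.0,136.0) in the wrist picture, (395.5,124.2) in the side picture and (112.3,179.3) in the scene picture. The keys and flange are concentric with it.

```bash
python3 - <<'E'
from h import *
from scipy.optimize import least_squares
cs=[cal(n) for n in("wrist","side","scene")];px=[(276,136),(395.5,124.2),(112.3,179.3)]
for c,p in zip(cs,px): print(atz(c,p,129))
w=[1,2,2]
r=least_squares(lambda v:np.concatenate([(proj(c,np.array([v[0],v[1],129.]))-p)*k for c,p,k in zip(cs,px,w)]),[453,-303]);print(r.x,r.fun)
t=sense()["eef_pos"];print("held bore",atz(cs[0],(278,258.5),190),"tcp when? 458.08,-294.78 now",t)
E
```

```text
[ 453.50283931 -304.46698928  129.        ]
[ 452.10373862 -300.33173493  129.        ]
[ 455.07010866 -304.22836234  129.        ]
[ 453.46709446 -304.23014567] [ 0.3000485  -0.16699012 -0.44286467 -1.51657696 -0.34562469 -0.89304458]
held bore [ 515.83662017 -325.56554956  190.        ] tcp when? 458.08,-294.78 now [ 517.15868728 -325.5798441   189.18589815]
```

```bash

python3 -m pendant '{"offset":[[-3,1,0],[-3.3,1.1,0],[0,0,-2],[0,0,-2],[0,0,0]],"delta_rot":[[0,0,0],[0,0,0],[0,0,0],[0,0,0],[0,0,0]]}'
python3 -m pendant '{"offset":[[0,0,-0.5],[0,0,-0.5],[0,0,-0.5],[0,0,0],[0,0,0]],"delta_rot":[[0,0,0],[0,0,0],[0,0,0],[0,0,0],[0,0,0]]}'
python3 - <<'E'
from h import *
print(sense()["eef_pos"]);c,im=snap("wrist","w4.png")
cv2.imwrite("pics/w4c.png",cv2.resize(im[190:330,200:360,::-1],None,fx=4,fy=4,interpolation=2))
E
```

```text
time_s: 8.7
eef_pos: [453.7, -304.4, 148.3]
tool_rot: [0.173, 0.985, 0.0, -0.001]
ft_force: [0.6, 0.5, -2.8]
grip_width: 0.655
gripper_force: 29.8
time_s: 9.32
eef_pos: [454.6, -305.0, 134.1]
tool_rot: [0.173, 0.985, -0.0, 0.0]
ft_force: [-0.8, -0.3, -2.8]
grip_width: 0.654
gripper_force: 29.8
[ 454.59431801 -305.04431237  134.05805105]
```

View pics/w4c.png

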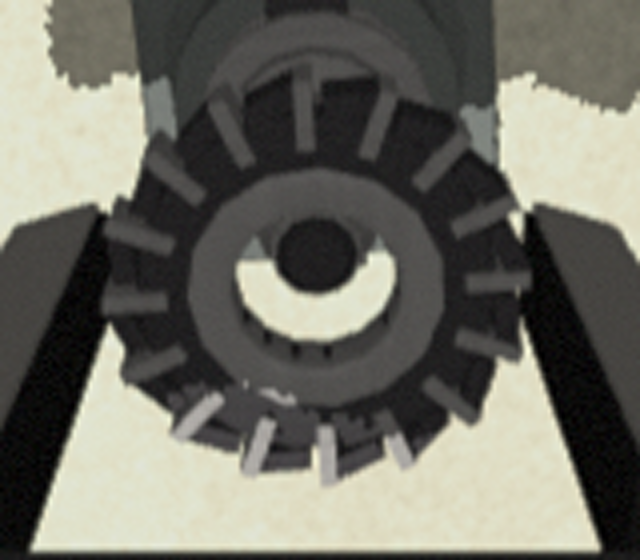

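The picture shows the nose top inside the bore, nose centre at crop (315,255) and bore/hub centre at (316,287). I'll compute the lateral error.

```bash
python3 - <<'E'
from h import *
c=cal("wrist");f=lambda x,y:(200+(x+.5)/4-.5,190+(y+.5)/4-.5)
z=sense()["eef_pos"][2]
b=atz(c,f(316,287),z+1);n=atz(c,f(315,255),129);print(b,n,n-b)
# bore rim check
t=np.linspace(0,2*np.pi,13)[:-1]
for C in(b,):
  q=proj(c,C+np.stack([12*np.cos(t),12*np.sin(t),0*t],1)); print(np.round((q-[200,190])*4).T)
E
```

```text
[ 455.05596669 -305.24368296  135.09043313] [ 452.79865746 -304.57365368  129.        ] [-2.25730923  0.67002928 -6.09043313]
[[342. 378. 397. 394. 369. 329. 286. 250. 232. 236. 261. 300.]
 [357. 335. 299. 259. 226. 208. 212. 235. 272. 312. 344. 360.]]
```

```bash

python3 -m pendant '{"offset":[[-0.2,0.07,0],[0,0,-0.5],[0,0,-0.5],[0,0,-0.5],[0,0,0]],"delta_rot":[[0,0,0],[0,0,0],[0,0,0],[0,0,0],[0,0,0]]}'
python3 -m pendant '{"offset":[[0,0,-0.5],[0,0,-0.5],[0,0,-0.5],[0,0,0],[0,0,0]],"delta_rot":[[0,0,0],[0,0,0],[0,0,0],[0,0,0],[0,0,0]]}'
python3 - <<'E'
from h import *
print(sense()["eef_pos"]);c,im=snap("wrist","w5.png")
cv2.imwrite("pics/w5c.png",cv2.resize(im[190:330,200:360,::-1],None,fx=4,fy=4,interpolation=2))
E
```

```text
time_s: 10.0
eef_pos: [452.3, -304.2, 118.5]
tool_rot: [0.173, 0.985, 0.0, -0.0]
ft_force: [0.8, 0.8, -2.8]
grip_width: 0.651
gripper_force: 29.8
time_s: 10.62
eef_pos: [452.6, -304.3, 104.0]
tool_rot: [0.173, 0.985, -0.0, -0.0]
ft_force: [-0.1, -0.7, -1.6]
grip_width: 0.652
gripper_force: 29.8
[ 452.59519119 -304.32670435  104.02848228]
```

```bash

python3 -m pendant '{"offset":[[0,0,-0.6],[0,0,-0.6],[0,0,-0.5],[0,0,-0.3],[0,0,0]],"delta_rot":[[0,0,0],[0,0,0],[0,0,0],[0,0,0],[0,0,0]]}'
python3 -m pendant '{"offset":[[0,0,-0.1],[0,0,-0.1],[0,0,-0.1],[0,0,-0.1],[0,0,0]],"delta_rot":[[0,0,0],[0,0,0],[0,0,0],[0,0,0],[0,0,0]]}'
```

```text
time_s: 11.3
eef_pos: [452.4, -304.3, 83.7]
tool_rot: [0.173, 0.985, -0.0, -0.0]
ft_force: [-0.1, 0.5, -2.8]
grip_width: 0.652
gripper_force: 29.8
time_s: 11.92
eef_pos: [452.7, -304.3, 80.8]
tool_rot: [0.173, 0.985, 0.0, 0.0]
ft_force: [-5.1, 3.7, 17.0]
grip_width: 0.653
gripper_force: 29.9
```

```bash

python3 -m pendant '{"offset":[[0,0,0],[0,0,0],[0,0,0],[0,0,0],[0,0,0]],"delta_rot":[[0,0,0],[0,0,0],[0,0,0],[0,0,0],[0,0,0]]}' 0 25
python3 -m pendant '{"offset":[[0,0,1],[0,0,3],[0,0,5],[0,0,3],[0,0,0]],"delta_rot":[[0,0,0],[0,0,0],[0,0,0],[0,0,0],[0,0,0]]}'
python3 - <<'E'
from h import *
print(sense()["eef_pos"]);c,im=snap("wrist","w6.png")
E
```

```text
time_s: 12.55
eef_pos: [452.6, -304.3, 79.9]
tool_rot: [0.173, 0.985, -0.0, -0.0]
ft_force: [0.6, -0.2, -0.0]
grip_width: 1.003
gripper_force: 0.0
time_s: 13.18
eef_pos: [453.6, -304.9, 202.7]
tool_rot: [0.173, 0.985, -0.0, 0.002]
ft_force: [-0.5, -0.7, -0.3]
grip_width: 0.998
gripper_force: 0.0
[ 453.62524513 -304.90910932  202.72282737]
```

View pics/w6.png

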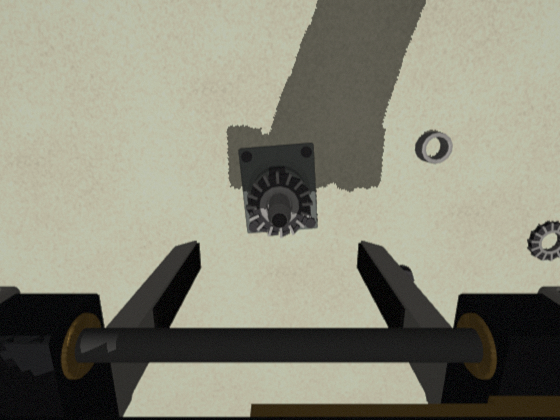

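The large cutter sits on the shoulder with the nose at (279,213) through it. The thin spacer is next.

```bash

python3 -m pendant '{"offset":[[1,4.9,0],[1,4.9,0],[1,4.9,0],[1,4.9,0],[1,4.9,0]],"delta_rot":[[0,0,0],[0,0,0],[0,0,0],[0,0,0],[0,0,0]]}'
python3 -m pendant '{"offset":[[0,4.9,0],[0,4.9,0],[-1.2,4.9,0],[-1.2,4.9,0],[-1.2,4.9,0]],"delta_rot":[[0,0,0],[0,0,0],[0,0,0],[0,0,0],[0,0,0]]}'
python3 -m pendant '{"offset":[[-1.3,4.9,0],[-1.3,4.9,0],[0,0,-3],[0,0,-2],[0,0,0]],"delta_rot":[[0,0,0],[0,0,0],[0,0,0],[0,0,0],[0,0,0]]}'
cat > circ.py <<'E'
# fit the bore/outline of a ring near its expected place: ring = dark/bright vs bench, via contour of colour difference
from h import *
def ring(n,f,exp,h,D):
    c,im=snap(n,f); g=im.astype(float)
    q=proj(c,np.array([exp[0],exp[1],h/2])); x,y=np.round(q).astype(int); r=45
    sub=im[y-r:y+r,x-r:x+r,::-1]; cv2.imwrite("pics/c_"+f,cv2.resize(sub,None,fx=6,fy=6,interpolation=2)); 
    s=sense(); print("tcp",s["eef_pos"]," expected px",q,"crop origin",x-r,y-r," models:",[(a["point"],round(a["p"],2)) for l in("thin_spacer","small_cutter","long_collar") for a in models.spot_in(n,l)[:1]])
    return c
E
python3 -c "
from circ import *
ring('wrist','w7.png',(441,285),8,34)"
```

```text
time_s: 13.85
eef_pos: [502.1, -57.6, 199.3]
tool_rot: [0.173, 0.985, -0.0, -0.001]
ft_force: [0.6, -0.2, -0.1]
grip_width: 0.999
gripper_force: 0.0
time_s: 14.48
eef_pos: [465.5, 187.0, 199.2]
tool_rot: [0.173, 0.985, -0.0, -0.001]
ft_force: [0.5, -0.0, -0.1]
grip_width: 1.003
gripper_force: 0.0
time_s: 15.1
eef_pos: [439.4, 282.9, 148.1]
tool_rot: [0.173, 0.985, -0.002, -0.001]
ft_force: [0.7, 0.1, 0.5]
grip_width: 0.999
gripper_force: 0.0
tcp [440.10199425 283.21995355 149.28520366]  expected px [281.47514542 201.38960231] crop origin 236 156  models: [([288.4, 210.7], 0.64), ([103.0, 267.9], 0.22)]
```

View pics/c_w7.png

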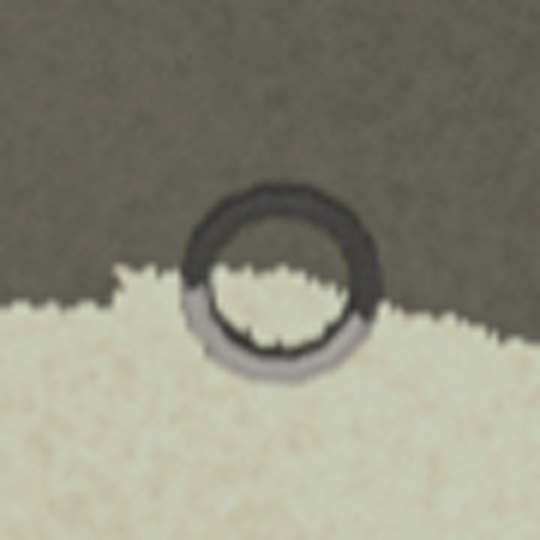

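The spacer's outline is centred at crop (281.5,283), which is pixel (282.5,202.8).

```bash
python3 - <<'E'
from h import *
c=cal("wrist");t=sense()["eef_pos"]
p=atz(c,(282.5,202.75),7);print(p,t,p-t)
E
```

```text
[444.61062211 286.96842674   7.        ] [440.94947935 283.83404986 150.67858686] [   3.66114276    3.13437688 -143.67858686]
```

```bash
cat > circ.py <<'E'
from h import *
def find(im,c,exp,h,D,r=60,k=4):
    q=proj(c,np.array([exp[0],exp[1],h])); x,y=np.round(q).astype(int)-r
    R0=np.linalg.norm(proj(c,np.array([exp[0]+D/2,exp[1],h]))-q)
    g=cv2.cvtColor(im[max(y,0):y+2*r,max(x,0):x+2*r],cv2.COLOR_RGB2GRAY);g=cv2.GaussianBlur(cv2.resize(g,None,fx=k,fy=k,interpolation=2),(0,0),2)
    o=cv2.HoughCircles(g,cv2.HOUGH_GRADIENT,1.5,20,param1=60,param2=20,minRadius=int(R0*k*.92),maxRadius=int(R0*k*1.08))
    return R0,[((a[0]+.5)/k-.5+max(x,0),(a[1]+.5)/k-.5+max(y,0),a[2]/k) for a in o[0][:4]] if o is not None else []
def go(f,exp,h,D):
    c,im=snap("wrist",f);t=sense()["eef_pos"];R0,l=find(im,c,exp,h,D)
    for a in l: p=atz(c,a[:2],h*.8);print(np.round(a,1),round(R0,1),np.round(p,1),"d",np.round(p-t,1),"tcp",np.round(t,1))
E
python3 - <<'E'
from circ import *
im=cv2.imread("pics/w7.png")[:,:,::-1].copy();print(find(im,cal("wrist"),(443,286),8,34))
go("w8.png",(443,286),8,34)
im=cv2.imread("pics/w1.png")[:,:,::-1].copy()
E
```

```text
(np.float64(16.26848882936341), [(np.float64(282.3125), np.float64(202.1875), np.float32(17.2625))])
[280.1 200.7  16.8] 16.3 [441.9 285.3   6.4] d [   0.9    1.5 -144.3] tcp [441.  283.9 150.7]
[284.9 198.8  16. ] 16.3 [441.7 290.6   6.4] d [   0.8    6.8 -144.3] tcp [441.  283.9 150.7]
```

```bash

python3 -m pendant '{"offset":[[0.08,0.14,-4.5],[0,0,-4.5],[0,0,-3],[0,0,-1],[0,0,0]],"delta_rot":[[0,0,0],[0,0,0],[0,0,0],[0,0,0],[0,0,0]]}'
python3 -c "
from circ import *
print(sense()['eef_pos'])"
```

```text
time_s: 15.98
eef_pos: [441.6, 285.2, 20.4]
tool_rot: [0.173, 0.985, 0.0, 0.0]
ft_force: [0.6, 0.8, 0.2]
grip_width: 1.0
gripper_force: 0.0
[441.62906312 285.24492629  20.36285028]
```

```bash

python3 -m pendant '{"offset":[[0,0,-0.6],[0,0,-0.5],[0,0,0],[0,0,0],[0,0,0]],"delta_rot":[[0,0,0],[0,0,0],[0,0,0],[0,0,0],[0,0,0]]}'
python3 -m pendant '{"offset":[[0,0,0],[0,0,0],[0,0,0],[0,0,0],[0,0,0]],"delta_rot":[[0,0,0],[0,0,0],[0,0,0],[0,0,0],[0,0,0]]}' 1 20
python3 -m pendant '{"offset":[[0,0,0],[0,0,0],[0,0,0],[0,0,0],[0,0,2]],"delta_rot":[[0,0,0],[0,0,0],[0,0,0],[0,0,0],[0,0,0]]}'
```

```text
time_s: 16.6
eef_pos: [441.5, 285.2, 9.1]
tool_rot: [0.173, 0.985, 0.0, 0.0]
ft_force: [0.3, 0.6, 0.2]
grip_width: 1.001
gripper_force: 0.0
time_s: 17.23
eef_pos: [441.4, 285.2, 9.0]
tool_rot: [0.173, 0.985, -0.0, -0.0]
ft_force: [-0.5, 0.2, -0.8]
grip_width: 0.503
gripper_force: 0.0
time_s: 17.85
eef_pos: [440.6, 284.5, 28.2]
tool_rot: [0.173, 0.985, -0.001, -0.001]
ft_force: [0.2, -0.3, -0.1]
grip_width: 0.349
gripper_force: 20.0
```

```bash

python3 -m pendant '{"offset":[[0,0,5],[0,0,5],[0,0,6],[1.3,-4.9,0],[1.3,-4.9,0]],"delta_rot":[[0,0,0],[0,0,0],[0,0,0],[0,0,0],[0,0,0]]}'
python3 -m pendant '{"offset":[[1.3,-4.9,0],[1.3,-4.9,0],[1.3,-4.9,0],[0,-4.9,0],[0,-4.9,0]],"delta_rot":[[0,0,0],[0,0,0],[0,0,0],[0,0,0],[0,0,0]]}'
python3 -m pendant '{"offset":[[-1,-4.9,0],[-1,-4.9,0],[-1.1,-4.9,0],[-1.1,-4.9,0],[-1.1,-4.9,0]],"delta_rot":[[0,0,0],[0,0,0],[0,0,0],[0,0,0],[0,0,0]]}'
python3 -m pendant '{"offset":[[0,0,0],[0,0,0],[0,0,0],[0,0,0],[0,0,0]],"delta_rot":[[0,0,0],[0,0,0],[0,0,0],[0,0,0],[0,0,0]]}'
```

```text
time_s: 18.48
eef_pos: [467.7, 186.4, 189.8]
tool_rot: [0.172, 0.985, 0.001, 0.001]
ft_force: [0.4, 0.1, -0.2]
grip_width: 0.346
gripper_force: 20.0
time_s: 19.1
eef_pos: [506.1, -59.5, 189.0]
tool_rot: [0.173, 0.985, 0.0, 0.0]
ft_force: [0.9, 0.1, -0.2]
grip_width: 0.344
gripper_force: 20.0
time_s: 19.73
eef_pos: [452.8, -304.3, 189.1]
tool_rot: [0.173, 0.985, 0.0, 0.0]
ft_force: [0.3, -1.5, -0.7]
grip_width: 0.347
gripper_force: 20.0
time_s: 20.35
eef_pos: [453.6, -302.3, 189.0]
tool_rot: [0.173, 0.985, 0.0, 0.0]
ft_force: [0.5, 1.3, -0.2]
grip_width: 0.35
gripper_force: 20.0
```

```bash
cat >> circ.py <<'E'
def held(f,ztop,D):
    c,im=snap("wrist",f);t=np.array(sense()["eef_pos"]);z=t[2]+ztop
    for d in D:
        R0,l=find(im,c,t,z,d)
        for a in l: p=atz(c,a[:2],z);print(d,np.round(a,1),round(R0,1),"bore-tcp",np.round(p-t,1),"tcp",np.round(t,1))
E
python3 -c "
from circ import *
held('w9.png',-1,(24,34))"
```

```text
24 [275.6 211.2  20. ] 19.0 bore-tcp [-27.8   8.3  -1. ] tcp [ 453.6 -302.5  189. ]
24 [278.6 255.4  19.5] 19.0 bore-tcp [-2.2  0.8 -1. ] tcp [ 453.6 -302.5  189. ]
24 [269.6 264.4  17.5] 19.0 bore-tcp [ 1.3 -6.  -1. ] tcp [ 453.6 -302.5  189. ]
24 [289.1 256.6  17.5] 19.0 bore-tcp [ 0.5  6.3 -1. ] tcp [ 453.6 -302.5  189. ]
34 [278.6 257.7  28.5] 26.7 bore-tcp [-0.9  0.4 -1. ] tcp [ 453.6 -302.5  189. ]
34 [278.6 246.8  27.3] 26.7 bore-tcp [-7.2  2.7 -1. ] tcp [ 453.6 -302.5  189. ]
34 [281.6 215.3  27.3] 26.7 bore-tcp [-24.4  10.6  -1. ] tcp [ 453.6 -302.5  189. ]
34 [277.8 268.2  27.2] 26.7 bore-tcp [ 5.2 -2.3 -1. ] tcp [ 453.6 -302.5  189. ]
```

```bash

python3 -m pendant '{"offset":[[0,-0.25,-2.5],[0,0,-2.2],[0,0,-0.5],[0,0,-0.5],[0,0,0]],"delta_rot":[[0,0,0],[0,0,0],[0,0,0],[0,0,0],[0,0,0]]}'
python3 - <<'E'
from circ import *
c,im=snap("wrist","w10.png");cv2.imwrite("pics/w10c.png",cv2.resize(im[190:330,200:360,::-1],None,fx=4,fy=4,interpolation=2))
t=sense()["eef_pos"];print(t,(proj(c,np.array([452.8,-304.6,129]))-[200,190])*4)
E
```

```text
time_s: 21.02
eef_pos: [453.5, -305.4, 132.3]
tool_rot: [0.173, 0.985, -0.0, 0.0]
ft_force: [0.2, -0.5, -0.9]
grip_width: 0.349
gripper_force: 20.0
[ 453.64235593 -305.49297553  132.46947714] [318.3603219 264.0580528]
```

View pics/w10c.png

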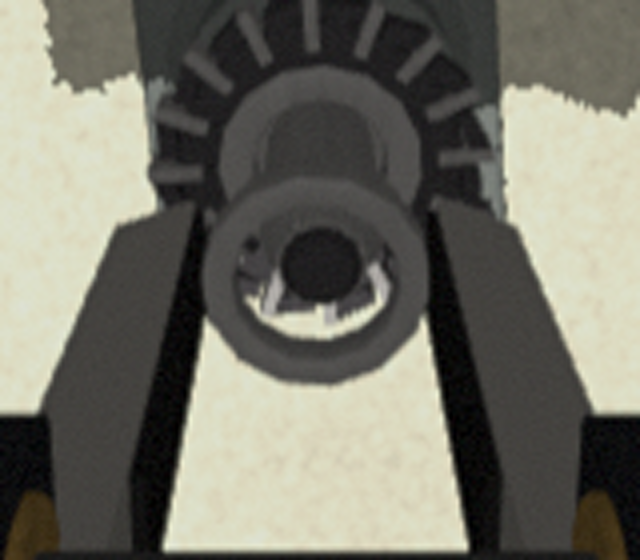

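Nose top at crop (321,264) and bore centre about (316.5,281); the large cutter is flat below.

```bash
python3 - <<'E'
from h import *
c=cal("wrist");f=lambda x,y:(200+(x+.5)/4-.5,190+(y+.5)/4-.5)
t=sense()["eef_pos"]; z=t[2]-1
b=atz(c,f(316.5,281),z);n=atz(c,f(321,264),129);print(b,n,n-b,t)
a=np.linspace(0,2*np.pi,13)[:-1]
for r in(12,17): q=(proj(c,b+np.stack([r*np.cos(a),r*np.sin(a),0*a],1))-[200,190])*4; print(q.min(0),q.max(0))
E
```

```text
[ 454.03318001 -305.60576833  131.46947714] [ 452.76677938 -304.44106301  129.        ] [-1.26640062  1.16470532 -2.46947714] [ 453.64235593 -305.49297553  132.46947714]
[233.3204147  203.10500832] [396.17915846 353.36364495]
[199.13845717 170.49550291] [429.85720441 383.42277217]
```

```bash

python3 -m pendant '{"offset":[[-0.13,0.12,0],[0,0,-0.5],[0,0,-0.5],[0,0,-0.5],[0,0,-0.5]],"delta_rot":[[0,0,0],[0,0,0],[0,0,0],[0,0,0],[0,0,0]]}'
python3 -m pendant '{"offset":[[0,0,-0.5],[0,0,-0.5],[0,0,-0.5],[0,0,-0.2],[0,0,0]],"delta_rot":[[0,0,0],[0,0,0],[0,0,0],[0,0,0],[0,0,0]]}'
python3 -m pendant '{"offset":[[0,0,-0.1],[0,0,-0.1],[0,0,0],[0,0,0],[0,0,0]],"delta_rot":[[0,0,0],[0,0,0],[0,0,0],[0,0,0],[0,0,0]]}'
```

```text
time_s: 21.7
eef_pos: [452.0, -304.1, 111.5]
tool_rot: [0.173, 0.985, -0.0, -0.0]
ft_force: [1.1, -0.0, -0.6]
grip_width: 0.351
gripper_force: 20.0
time_s: 22.32
eef_pos: [452.0, -304.1, 94.9]
tool_rot: [0.173, 0.985, -0.0, -0.0]
ft_force: [0.6, 0.1, -1.1]
grip_width: 0.349
gripper_force: 20.0
time_s: 22.95
eef_pos: [452.1, -304.2, 93.0]
tool_rot: [0.173, 0.985, -0.0, 0.0]
ft_force: [0.6, 0.4, -0.5]
grip_width: 0.349
gripper_force: 20.0
```

```bash

python3 -m pendant '{"offset":[[0,0,-0.1],[0,0,-0.1],[0,0,0],[0,0,0],[0,0,0]],"delta_rot":[[0,0,0],[0,0,0],[0,0,0],[0,0,0],[0,0,0]]}'
python3 -m pendant '{"offset":[[0,0,-0.05],[0,0,-0.05],[0,0,0],[0,0,0],[0,0,0]],"delta_rot":[[0,0,0],[0,0,0],[0,0,0],[0,0,0],[0,0,0]]}'
```

```text
time_s: 23.58
eef_pos: [452.1, -304.1, 91.0]
tool_rot: [0.173, 0.985, -0.0, -0.0]
ft_force: [-0.3, 0.1, 1.1]
grip_width: 0.345
gripper_force: 20.0
time_s: 24.2
eef_pos: [452.2, -304.2, 90.7]
tool_rot: [0.173, 0.985, 0.0, 0.0]
ft_force: [-4.0, 3.9, 17.7]
grip_width: 0.351
gripper_force: 20.0
```

```bash

python3 -m pendant '{"offset":[[0,0,0.1],[0,0,0],[0,0,0],[0,0,0],[0,0,0]],"delta_rot":[[0,0,0],[0,0,0],[0,0,0],[0,0,0],[0,0,0]]}' 0 25
python3 -m pendant '{"offset":[[0,0,1],[0,0,4],[0,0,5],[2.9,4.8,0],[2.9,4.8,0]],"delta_rot":[[0,0,0],[0,0,0],[0,0,0],[0,0,0],[0,0,0]]}'
python3 -m pendant '{"offset":[[2.9,4.8,0],[2.9,4.8,0],[2.9,4.8,0],[3,4.7,0],[0,0,-4.5]],"delta_rot":[[0,0,0],[0,0,0],[0,0,0],[0,0,0],[0,0,0]]}'
python3 -m pendant '{"offset":[[0,0,0],[0,0,0],[0,0,0],[0,0,0],[0,0,0]],"delta_rot":[[0,0,0],[0,0,0],[0,0,0],[0,0,0],[0,0,0]]}'
python3 -c "
from circ import *
go('w11.png',(628,-18),8,50)
print(models.spot_in('wrist','small_cutter'))"
```

```text
time_s: 24.82
eef_pos: [452.0, -304.2, 90.9]
tool_rot: [0.173, 0.985, -0.0, -0.0]
ft_force: [0.1, -0.8, -1.0]
grip_width: 0.846
gripper_force: 0.0
time_s: 25.45
eef_pos: [511.0, -207.4, 192.6]
tool_rot: [0.174, 0.985, 0.0, 0.001]
ft_force: [1.1, -1.1, 0.3]
grip_width: 1.0
gripper_force: 0.0
time_s: 26.08
eef_pos: [630.9, -12.1, 148.2]
tool_rot: [0.17, 0.985, 0.001, 0.003]
ft_force: [0.6, -0.9, -0.6]
grip_width: 1.002
gripper_force: 0.0
time_s: 26.7
eef_pos: [627.2, -17.3, 146.5]
tool_rot: [0.173, 0.985, 0.0, 0.0]
ft_force: [-0.5, -0.6, 0.1]
grip_width: 1.006
gripper_force: 0.0
[279.3 200.2  23.7] 24.1 [626.5 -16.1   6.4] d [  -0.7    1.2 -140. ] tcp [627.2 -17.2 146.4]
[259.8 226.4  22.5] 24.1 [645.6 -44.    6.4] d [  18.4  -26.8 -140. ] tcp [627.2 -17.2 146.4]
[250.8 185.6  24.9] 24.1 [603.1 -37.3   6.4] d [ -24.1  -20.1 -140. ] tcp [627.2 -17.2 146.4]
[310.8 203.2  22.5] 24.1 [640.1  12.4   6.4] d [  12.9   29.7 -140. ] tcp [627.2 -17.2 146.4]
[{'point': [274.3, 192.8], 'p': 0.93}]
```

```bash

python3 -m pendant '{"offset":[[0,0.07,-4.5],[0,0,-4.5],[0,0,-2.7],[0,0,-1],[0,0,0]],"delta_rot":[[0,0,0],[0,0,0],[0,0,0],[0,0,0],[0,0,0]]}'
python3 -m pendant '{"offset":[[0,0,-0.5],[0,0,0],[0,0,0],[0,0,0],[0,0,0]],"delta_rot":[[0,0,0],[0,0,0],[0,0,0],[0,0,0],[0,0,0]]}'
```

```text
time_s: 27.42
eef_pos: [627.1, -16.6, 19.0]
tool_rot: [0.173, 0.985, -0.0, -0.0]
ft_force: [0.2, -0.1, 0.4]
grip_width: 0.998
gripper_force: 0.0
time_s: 28.05
eef_pos: [627.1, -16.5, 14.1]
tool_rot: [0.173, 0.985, 0.0, 0.0]
ft_force: [0.0, 0.2, 0.6]
grip_width: 1.001
gripper_force: 0.0
```

```bash

python3 -m pendant '{"offset":[[0,0,-0.5],[0,0,0],[0,0,0],[0,0,0],[0,0,0]],"delta_rot":[[0,0,0],[0,0,0],[0,0,0],[0,0,0],[0,0,0]]}'
python3 -m pendant '{"offset":[[0,0,0],[0,0,0],[0,0,0],[0,0,0],[0,0,0]],"delta_rot":[[0,0,0],[0,0,0],[0,0,0],[0,0,0],[0,0,0]]}' 1 25
python3 -m pendant '{"offset":[[0,0,0],[0,0,0],[0,0,0],[0,0,2],[0,0,0]],"delta_rot":[[0,0,0],[0,0,0],[0,0,0],[0,0,0],[0,0,0]]}'
```

```text
time_s: 28.68
eef_pos: [627.0, -16.5, 9.0]
tool_rot: [0.173, 0.985, -0.0, -0.0]
ft_force: [0.8, -0.4, -0.1]
grip_width: 0.999
gripper_force: 0.0
time_s: 29.3
eef_pos: [627.1, -16.5, 9.0]
tool_rot: [0.173, 0.985, -0.0, -0.0]
ft_force: [-0.7, 0.2, -0.1]
grip_width: 0.526
gripper_force: 25.0
time_s: 29.92
eef_pos: [628.3, -16.6, 31.1]
tool_rot: [0.173, 0.985, 0.0, 0.001]
ft_force: [0.2, -0.5, -1.0]
grip_width: 0.526
gripper_force: 25.0
```

```bash

python3 -m pendant '{"offset":[[0,0,5],[0,0,5],[0,0,6],[-2.9,-4.8,0],[-2.9,-4.8,0]],"delta_rot":[[0,0,0],[0,0,0],[0,0,0],[0,0,0],[0,0,0]]}'
python3 -m pendant '{"offset":[[-2.9,-4.8,0],[-2.9,-4.8,0],[-2.9,-4.8,0],[-2.9,-4.8,0],[0,0,0]],"delta_rot":[[0,0,0],[0,0,0],[0,0,0],[0,0,0],[0,0,0]]}'
python3 -m pendant '{"offset":[[0,0,0],[0,0,0],[0,0,0],[0,0,0],[0,0,0]],"delta_rot":[[0,0,0],[0,0,0],[0,0,0],[0,0,0],[0,0,0]]}'
python3 -c "
from circ import *
held('w12.png',-1,(24,50))"
```

```text
time_s: 30.55
eef_pos: [568.6, -113.2, 190.0]
tool_rot: [0.172, 0.985, 0.0, 0.001]
ft_force: [-0.1, -1.8, -0.2]
grip_width: 0.53
gripper_force: 25.0
time_s: 31.18
eef_pos: [450.3, -308.2, 189.6]
tool_rot: [0.176, 0.984, -0.0, 0.0]
ft_force: [0.1, 0.4, -0.4]
grip_width: 0.526
gripper_force: 25.0
time_s: 31.8
eef_pos: [453.2, -304.2, 188.9]
tool_rot: [0.173, 0.985, -0.0, -0.0]
ft_force: [-0.0, 0.6, -0.7]
grip_width: 0.529
gripper_force: 25.0
24 [278.8 253.9  19.5] 19.0 bore-tcp [-3.   1.3 -1. ] tcp [ 453.1 -304.3  189. ]
24 [276.6 259.2  18.6] 19.0 bore-tcp [-0.4 -1.1 -1. ] tcp [ 453.1 -304.3  189. ]
24 [291.6 218.7  19.9] 19.0 bore-tcp [-20.6  15.2  -1. ] tcp [ 453.1 -304.3  189. ]
24 [279.9 207.8  18.6] 19.0 bore-tcp [-28.7  11.2  -1. ] tcp [ 453.1 -304.3  189. ]
50 [276.9 258.1  41.5] 38.9 bore-tcp [-1.  -0.6 -1. ] tcp [ 453.1 -304.3  189. ]
50 [273.2 253.9  36.2] 38.9 bore-tcp [-4.1 -1.8 -1. ] tcp [ 453.1 -304.3  189. ]
50 [266.8 310.9  40.3] 38.9 bore-tcp [ 29.6 -18.3  -1. ] tcp [ 453.1 -304.3  189. ]
50 [282.2 210.8  37. ] 38.9 bore-tcp [-26.7  11.8  -1. ] tcp [ 453.1 -304.3  189. ]
```

```bash

python3 -m pendant '{"offset":[[0,0,-2.5],[0,0,-2.2],[0,0,-0.5],[0,0,-0.5],[0,0,0]],"delta_rot":[[0,0,0],[0,0,0],[0,0,0],[0,0,0],[0,0,0]]}'
python3 - <<'E'
from circ import *
c,im=snap("wrist","w13.png");cv2.imwrite("pics/w13c.png",cv2.resize(im[190:330,200:360,::-1],None,fx=4,fy=4,interpolation=2))
t=sense()["eef_pos"];print(t,(proj(c,np.array([452.8,-304.5,129]))-[200,190])*4)
E
```

```text
time_s: 32.48
eef_pos: [453.2, -304.6, 132.3]
tool_rot: [0.173, 0.985, -0.0, 0.0]
ft_force: [-0.2, 0.6, -1.0]
grip_width: 0.522
gripper_force: 25.0
[ 453.32694337 -304.64262246  132.48406097] [314.29858461 267.58947553]
```

View pics/w13c.png

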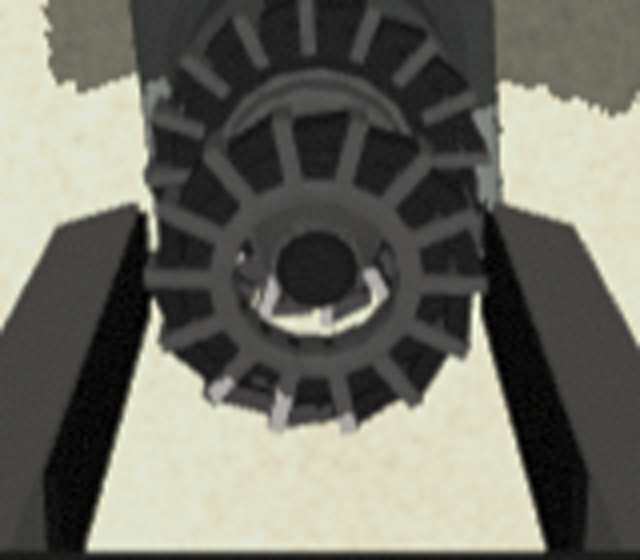

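Nose at crop (316,268), bore centre at (315,277), so the error is about 0.5 mm. The spacer is seen flat on the large cutter, and I'll lower the small cutter.

```bash

python3 -m pendant '{"offset":[[-0.05,0.02,0],[0,0,-0.5],[0,0,-0.5],[0,0,-0.5],[0,0,-0.5]],"delta_rot":[[0,0,0],[0,0,0],[0,0,0],[0,0,0],[0,0,0]]}'
python3 -m pendant '{"offset":[[0,0,-0.5],[0,0,-0.5],[0,0,-0.2],[0,0,0],[0,0,0]],"delta_rot":[[0,0,0],[0,0,0],[0,0,0],[0,0,0],[0,0,0]]}'
python3 -m pendant '{"offset":[[0,0,-0.1],[0,0,-0.05],[0,0,0],[0,0,0],[0,0,0]],"delta_rot":[[0,0,0],[0,0,0],[0,0,0],[0,0,0],[0,0,0]]}'
```

```text
time_s: 33.15
eef_pos: [452.5, -304.2, 111.5]
tool_rot: [0.173, 0.985, -0.0, -0.0]
ft_force: [-0.1, -0.6, -0.8]
grip_width: 0.526
gripper_force: 25.0
time_s: 33.78
eef_pos: [452.6, -304.3, 100.1]
tool_rot: [0.173, 0.985, -0.0, 0.0]
ft_force: [0.3, -0.5, -1.0]
grip_width: 0.527
gripper_force: 25.0
time_s: 34.4
eef_pos: [452.7, -304.3, 98.8]
tool_rot: [0.173, 0.985, 0.0, 0.0]
ft_force: [-0.7, 0.7, 6.1]
grip_width: 0.526
gripper_force: 25.0
```

```bash

python3 -m pendant '{"offset":[[0,0,0.05],[0,0,0],[0,0,0],[0,0,0],[0,0,0]],"delta_rot":[[0,0,0],[0,0,0],[0,0,0],[0,0,0],[0,0,0]]}' 0 25
python3 -m pendant '{"offset":[[0,0,1],[0,0,4],[0,0,4],[0.3,4.4,0],[0.3,4.4,0]],"delta_rot":[[0,0,0],[0,0,0],[0,0,0],[0,0,0],[0,0,0]]}'
python3 -m pendant '{"offset":[[0.3,4.4,0],[0.3,4.5,0],[0,0,-4],[0,0,0],[0,0,0]],"delta_rot":[[0,0,0],[0,0,0],[0,0,0],[0,0,0],[0,0,0]]}'
python3 -m pendant '{"offset":[[0,0,0],[0,0,0],[0,0,0],[0,0,0],[0,0,0]],"delta_rot":[[0,0,0],[0,0,0],[0,0,0],[0,0,0],[0,0,0]]}'
python3 -c "
from circ import *
go('w14.png',(465,-127),20,34)
print(models.spot_in('wrist','long_collar'))"
```

```text
time_s: 35.02
eef_pos: [452.6, -304.3, 99.0]
tool_rot: [0.173, 0.985, -0.0, -0.0]
ft_force: [-0.3, -0.4, 0.2]
grip_width: 0.988
gripper_force: 0.0
time_s: 35.65
eef_pos: [458.7, -215.6, 190.1]
tool_rot: [0.174, 0.985, -0.0, 0.001]
ft_force: [0.1, -0.4, -0.5]
grip_width: 1.006
gripper_force: 0.0
time_s: 36.28
eef_pos: [464.9, -128.0, 150.2]
tool_rot: [0.174, 0.985, -0.0, 0.0]
ft_force: [0.1, 0.0, -0.8]
grip_width: 1.002
gripper_force: 0.0
time_s: 36.9
eef_pos: [464.5, -127.3, 149.0]
tool_rot: [0.173, 0.985, -0.0, -0.0]
ft_force: [0.1, 0.6, -0.3]
grip_width: 1.001
gripper_force: 0.0
[278.8 204.9  17.6] 16.9 [ 466.4 -127.6   16. ] d [   1.8   -0.3 -133. ] tcp [ 464.6 -127.2  149. ]
[274.7 197.8  17.2] 16.9 [ 458.3 -128.9   16. ] d [  -6.2   -1.7 -133. ] tcp [ 464.6 -127.2  149. ]
[{'point': [280.0, 210.6], 'p': 0.78}]
```

```bash

python3 -m pendant '{"offset":[[0.1,0,-4.5],[0,0,-4.5],[0,0,-3],[0,0,-1],[0,0,-0.5]],"delta_rot":[[0,0,0],[0,0,0],[0,0,0],[0,0,0],[0,0,0]]}'
python3 -m pendant '{"offset":[[0,0,0],[0,0,0],[0,0,0],[0,0,0],[0,0,0]],"delta_rot":[[0,0,0],[0,0,0],[0,0,0],[0,0,0],[0,0,0]]}' 1 25
python3 -m pendant '{"offset":[[0,0,0],[0,0,0],[0,0,0],[0,0,0],[0,0,0]],"delta_rot":[[0,0,0],[0,0,0],[0,0,0],[0,0,0],[0,0,0]]}'
python3 -m pendant '{"offset":[[0,0,2],[0,0,5],[0,0,5],[0,0,5],[0,0,0]],"delta_rot":[[0,0,0],[0,0,0],[0,0,0],[0,0,0],[0,0,0]]}'
```

```text
time_s: 37.62
eef_pos: [465.8, -127.4, 14.1]
tool_rot: [0.173, 0.985, -0.0, 0.0]
ft_force: [0.2, -0.4, -0.2]
grip_width: 1.001
gripper_force: 0.0
time_s: 38.25
eef_pos: [465.7, -127.2, 14.1]
tool_rot: [0.173, 0.985, 0.0, 0.0]
ft_force: [-0.4, -0.7, 1.0]
grip_width: 0.507
gripper_force: 0.0
time_s: 38.88
eef_pos: [465.6, -127.2, 14.0]
tool_rot: [0.173, 0.985, -0.0, -0.0]
ft_force: [-0.0, 0.2, 1.2]
grip_width: 0.36
gripper_force: 25.0
time_s: 39.5
eef_pos: [467.3, -127.5, 187.1]
tool_rot: [0.173, 0.985, 0.001, 0.003]
ft_force: [-0.2, -0.8, -2.0]
grip_width: 0.359
gripper_force: 25.0
```

```bash

python3 -m pendant '{"offset":[[-0.3,-4.4,0],[-0.3,-4.4,0],[-0.3,-4.4,0],[-0.4,-4.5,0],[0,0,0]],"delta_rot":[[0,0,0],[0,0,0],[0,0,0],[0,0,0],[0,0,0]]}'
python3 -m pendant '{"offset":[[0,0,0],[0,0,-2],[0,0,-1.5],[0,0,0],[0,0,0]],"delta_rot":[[0,0,0],[0,0,0],[0,0,0],[0,0,0],[0,0,0]]}'
python3 -m pendant '{"offset":[[0,0,-0.5],[0,0,-0.5],[0,0,0],[0,0,0],[0,0,0]],"delta_rot":[[0,0,0],[0,0,0],[0,0,0],[0,0,0],[0,0,0]]}'
python3 - <<'E'
from circ import *
c,im=snap("wrist","w15.png");cv2.imwrite("pics/w15c.png",cv2.resize(im[190:330,200:360,::-1],None,fx=4,fy=4,interpolation=2))
t=sense()["eef_pos"];print(t,(proj(c,np.array([452.8,-304.5,129]))-[200,190])*4)
E
```

```text
time_s: 40.12
eef_pos: [450.9, -307.3, 182.8]
tool_rot: [0.175, 0.985, -0.001, -0.001]
ft_force: [1.1, -0.3, -1.6]
grip_width: 0.359
gripper_force: 25.0
time_s: 40.75
eef_pos: [452.8, -304.1, 149.3]
tool_rot: [0.173, 0.985, -0.0, 0.0]
ft_force: [0.2, 0.6, -0.2]
grip_width: 0.361
gripper_force: 25.0
time_s: 41.38
eef_pos: [452.6, -304.3, 139.1]
tool_rot: [0.173, 0.985, -0.0, 0.0]
ft_force: [0.4, -0.6, -0.0]
grip_width: 0.355
gripper_force: 25.0
[ 452.62340312 -304.28378724  139.09500561] [314.01906934 253.40705716]
```

View pics/w15c.png

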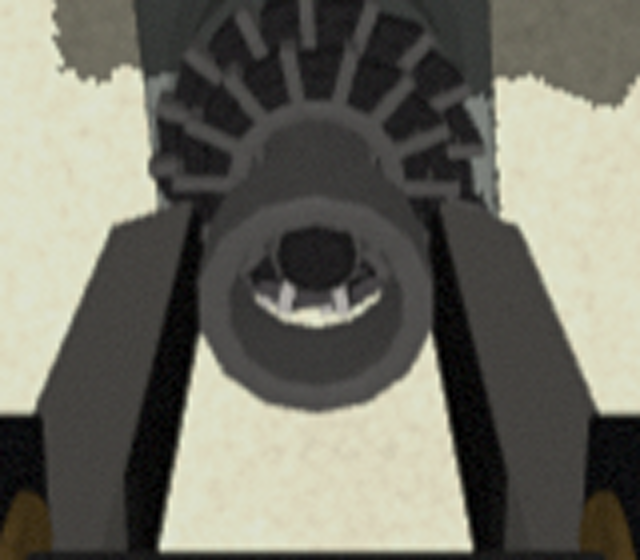

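```bash
python3 - <<'E'
from h import *
c=cal("wrist");f=lambda x,y:(200+(x+.5)/4-.5,190+(y+.5)/4-.5)
t=sense()["eef_pos"]; z=t[2]+6
b=atz(c,f(316,304),z);n=atz(c,f(317,257),129);print(b,n,n-b,t)
a=np.linspace(0,2*np.pi,25)[:-1]
for r in(12,17): q=(proj(c,b+np.stack([r*np.cos(a),r*np.sin(a),0*a],1))-[200,190])*4; print(q.min(0),q.max(0))
E
```

```text
[ 453.31087913 -304.62045501  145.09500561] [ 453.19802519 -304.38995047  129.        ] [ -0.11285393   0.23050455 -16.09500561] [ 452.62340312 -304.28378724  139.09500561]
[229.16785922 222.67242869] [400.07867426 379.55579636]
[193.68530905 188.55705671] [435.80947098 410.87839539]
```

Nose at crop (317,257) and collar bore at (316,304): aligned to about 0.3 mm. I'll lower the collar to underside z = 98 (TCP about 112).

```bash

python3 -m pendant '{"offset":[[0,0.02,-0.5],[0,0,-0.5],[0,0,-0.5],[0,0,0],[0,0,0]],"delta_rot":[[0,0,0],[0,0,0],[0,0,0],[0,0,0],[0,0,0]]}'
python3 -m pendant '{"offset":[[0,0,-0.5],[0,0,-0.4],[0,0,-0.1],[0,0,0],[0,0,0]],"delta_rot":[[0,0,0],[0,0,0],[0,0,0],[0,0,0],[0,0,0]]}'
python3 -m pendant '{"offset":[[0,0,-0.1],[0,0,-0.05],[0,0,0],[0,0,0],[0,0,0]],"delta_rot":[[0,0,0],[0,0,0],[0,0,0],[0,0,0],[0,0,0]]}'
```

```text
time_s: 42.05
eef_pos: [452.5, -304.1, 124.0]
tool_rot: [0.173, 0.985, -0.0, -0.0]
ft_force: [-0.1, 0.1, -0.4]
grip_width: 0.363
gripper_force: 25.0
time_s: 42.68
eef_pos: [452.6, -304.1, 114.1]
tool_rot: [0.173, 0.985, -0.0, 0.0]
ft_force: [-0.5, -0.3, -1.4]
grip_width: 0.363
gripper_force: 25.0
time_s: 43.3
eef_pos: [452.6, -304.1, 112.5]
tool_rot: [0.173, 0.985, -0.0, 0.0]
ft_force: [1.0, 1.1, -0.4]
grip_width: 0.36
gripper_force: 25.0
```

```bash

python3 -m pendant '{"offset":[[0,0,-0.05],[0,0,-0.05],[0,0,0],[0,0,0],[0,0,0]],"delta_rot":[[0,0,0],[0,0,0],[0,0,0],[0,0,0],[0,0,0]]}'
```

```text
time_s: 43.92
eef_pos: [452.7, -304.2, 111.9]
tool_rot: [0.173, 0.985, 0.0, 0.0]
ft_force: [-1.7, 2.4, 8.0]
grip_width: 0.359
gripper_force: 25.0
```

Contact came at the expected height. I'll release, lift clear, move away and check from the side camera.

```bash

python3 -m pendant '{"offset":[[0,0,0.05],[0,0,0],[0,0,0],[0,0,0],[0,0,0]],"delta_rot":[[0,0,0],[0,0,0],[0,0,0],[0,0,0],[0,0,0]]}' 0 25
python3 -m pendant '{"offset":[[0,0,1],[0,0,4],[0,0,5],[0,0,4],[0,0,0]],"delta_rot":[[0,0,0],[0,0,0],[0,0,0],[0,0,0],[0,0,0]]}'
python3 -m pendant '{"offset":[[5,-1.5,0],[4,-1.5,0],[0,0,0],[0,0,0],[0,0,0]],"delta_rot":[[0,0,0],[0,0,0],[0,0,0],[0,0,0],[0,0,0]]}'
python3 - <<'E'
from circ import *
c,a=snap("side","s16.png");_,b=snap("wrist","w16.png");d,e=snap("scene","sc16.png")
P=[[452.8,-304.4,z] for z in(72.,82,90,98,118,129)];print(np.round((proj(c,np.array(P))-[355,105])*6).tolist());print(sense()["eef_pos"])
f=lambda im,x,y,w,h,k:cv2.resize(im[y:y+h,x:x+w],(w*k,h*k),interpolation=cv2.INTER_CUBIC)
cv2.imwrite("pics/m16.png",np.hstack([f(a,355,105,66,90,6),f(e,90,160,66,90,6)])[:,:,::-1])
E
```

```text
time_s: 44.55
eef_pos: [452.5, -304.1, 111.9]
tool_rot: [0.173, 0.985, -0.0, -0.0]
ft_force: [0.2, 0.2, 0.8]
grip_width: 0.858
gripper_force: 0.0
time_s: 45.18
eef_pos: [453.7, -305.0, 255.3]
tool_rot: [0.173, 0.985, -0.0, 0.003]
ft_force: [0.1, 0.8, -1.0]
grip_width: 0.999
gripper_force: 0.0
time_s: 45.8
eef_pos: [541.7, -334.0, 252.1]
tool_rot: [0.173, 0.985, 0.0, -0.0]
ft_force: [0.4, 0.0, -0.7]
grip_width: 1.002
gripper_force: 0.0
[[219.0, 251.0], [223.0, 227.0], [227.0, 207.0], [230.0, 188.0], [239.0, 139.0], [244.0, 111.0]]
[ 542.16900189 -333.92932662  252.34231057]
```

View pics/m16.png

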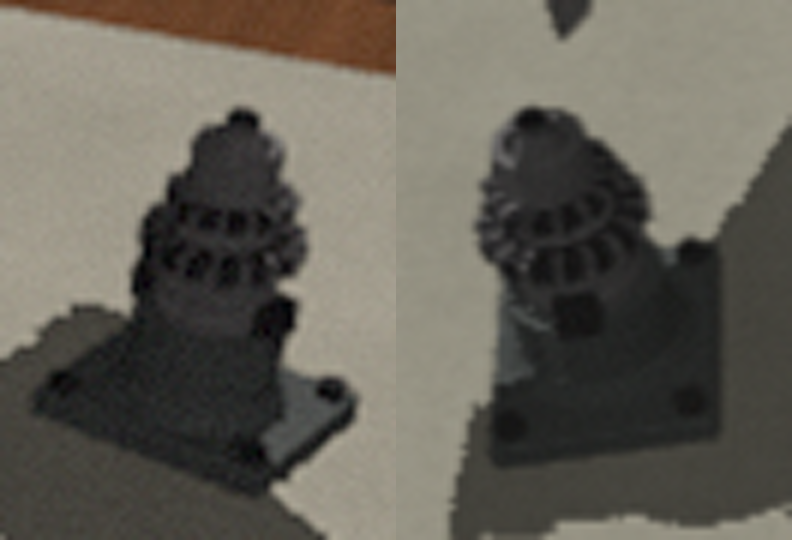

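The side view (left) and scene view (right) show the full stack seated flat. The large cutter is at the bottom, the small cutter above it, then the collar with only the nose above at (243,115). The arm is clear.

```bash
python3 -c "
from workcell import env
print(env.hand_in())"
```

```text
the job is handed in; nothing more can be done
None
```

The arbor is dressed from the flange up with the large cutter, thin spacer, small cutter and long collar. Each was lowered by the gripper to contact at its expected height and released, and the job was handed in about 46 s into the 115 s limit (no verdict was returned).

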